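# Fill the bead jar through the stopper funnel

## Robot

A 7-joint arm with a two-finger parallel gripper is mounted at the origin on the work surface. World frame = base frame: x ahead of the robot, y to its left, z up, the work surface at z = 0. Lengths are in mm, angles in rad, forces in N, time in s.
With the tool pointing down it reaches from about 350 to 900 mm from the base axis. Payload 8.1 kg.
Tool frame: the origin (TCP) lies on the mounting face of the last link; the fingertips stand 178 mm ahead of it and the grasp point (between the pads) lies robot.grip_point_offset ahead of it (robot.grip_point_offset is the distance from the TCP to the grasp point, in mm); z points along the fingers, y is the line along which they close (so a half turn about z gives the same grasp; the last joint's range is limited). The gripper opens to 92 mm and grips with 3 to 60 N. Pads are 19 mm wide; open, the fingers measure 130 mm over their backs; the gripper's body (75 mm by 190 mm) begins 47 mm behind the grasp point.
Start: joints at [-1.361, 0.434, 0.025, 1.573, -0.012, 1.134, -0.075], TCP at [192.351, 594.671, 404.742] pointing down, gripper open.
Joint ranges: [-2.62, 2.62], [-0.44, 2.09], [-1.27, 1.32], [0.08, 2.57], [-1.32, 4.46], [0.12, 2], [-2.74, 2.74]. Speed limits (rad/s): [2.22, 2.22, 3.01, 3.01, 3.14, 3.14, 3.14].

## Interface

Orientations are given as a 3x3 rotation matrix whose columns are the frame's x, y, z axes.
In Python, from station import robot gives the robot as it stands. The module is installed in compiled form; this text tells all that it offers.
- The arm moves only by the shell command python3 -m inch 'ROWS' [OPENING] [FORCE]. ROWS is JSON, a list of rows, each a list of 6 numbers: the shift along the tool's x, y, z each as a share of 30 mm, from -1 to 1, then the turn, a rotation vector about the tool's x, y, z each as a share of 0.08 rad, from -1 to 1. A call has 1 to 12 rows; each row shifts and turns the commanded pose from where the row before left it, along the tool's axes as they then stand; what a row does not reach is not made up. A row lasts 1/12 s, in which the tool goes at most 41.7 mm and 7.16 degrees, less where a joint would pass 70% of its speed; a pose out of reach is approached as far as the arm can. A call with a number of a shift or a turn outside -1 to 1 is refused whole. A call with a gripper value outside its range is refused whole. OPENING is the opening, from -1 (shut) to 1 (fully open), set as the call begins (- or left out, the last holds). The fingers move at their own pace and stop on an object; FORCE is the grip in N (left out, the last holds). Time passes only in rows, so rows that do not move let the fingers close. It gives the time, the measured TCP pose, the force, the opening and the grip force at its end, in the units of the state.
- robot.read_state(): the state, without advancing time (a new reading comes with each control period).
- robot.get_image(name): name is "side" or "top"; returns a dict with "image" (480x640x3 uint8, red, green, blue), "fov_y" (degrees; the focal length in pixels is half the picture's height over the tangent of half this angle, whatever the lens; pixels are square), "cx", "cy" (the principal point, pixels), "xyz" and "rotation" of the camera in the world. Camera axes: x right, y up, looking along -z (the intrinsics and any distortion apply to the point x, -y, -z); pixel columns grow to the right and rows downward; lengths in mm; the calibration is good to about 2 mm. A picture is of the moment at which its call begins. There is no depth.
- robot.sign_off(): hands the job in; it is judged then, once.
Trained networks look in a picture, given as the dict that the camera call returned (one of the last four; its "shot" number tells which), for a name from the list of things; names that differ only in an ending like _2 or _b are one class to them, and where a whole thing is asked for, a point or a joint stands for the part that bears it (a point fixed in the world has none). Each returns a list of dicts, best first, with "conf" (0 to 1); they miss things now and then, are a little off and sometimes report something else, mostly with a low value. They report only what shows in the picture. A call takes as long as a camera call. They do not tell look-alikes from the thing itself.
- robot.look_for(picture, name): "point" ([x, y, z] in mm, in world coordinates, good to about 4 mm: the middle of the surface that is visible of it).
- robot.landmark_of(picture, name): "point" ([x, y, z] in mm, in world coordinates, good to about 4 mm: a listed point, or the origin of a listed thing).
The state is a dict: "time_s": time; "qpos": joint angles; "qd": joint speeds; "tau": joint torques, N m; "tool_pos": TCP position; "eef_rot": TCP orientation; "force": force on the tool from outside, world axes, zero at the start; "wrist_torque": the same for the moment, N m; "width": finger opening in mm; "grip_force": force on a finger pad.
Only numpy, scipy, OpenCV 4.12 (cv2) and the standard library are available. Lean on these libraries where they do the work, as an engineer would, in place of code of your own. Each camera call takes 0.05 s, during which the arm holds its last target. There are 200 camera calls.

## Task

Tip all four brass beads out of the scoop into the funnel while its stopper rod is still down, and set the scoop back down on the bench on its base. Then grasp the stopper rod by its wooden knob, draw it straight up about 5 cm, in line and not forced against its guide and not out of it, so that the beads drop into the jar below, and finish while holding the rod raised there. Leave the jar and the other things on the bench where they are.

Things in the scene. Friction and masses are not known exactly. Their poses are not given: they have to be found in the camera images.
- stand: fixed metal filling stand. Origin: on the bench, below the common vertical axis of jar, funnel, guide and rod; z up. Base plate 10 mm thick. A 22 x 40 mm column, 235 mm high, stands on the -x side, centred at x = -98 mm; the other three sides are open. It carries the funnel and, by a 22 mm square arm (along -x, heights 208 to 230 mm), the guide block above it
- guide_top (a point): centre of the top face of the guide, on the axis 235 mm above the bench. The guide is a steel block 46 x 46 mm square and 40 mm high (heights 195 to 235 mm) with a vertical bore 1.8 mm wider than the rod
- funnel_mouth (a point): centre of the mouth of the metal funnel, on the stand's axis at rim height, 162 mm above the bench. Rim 156 mm outer diameter, cone sloping at 45 degrees to a neck of 37 mm inner diameter between heights 106 and 90 mm
- rod: loose steel stopper rod, 22 mm diameter, 135 mm long, with a round wooden knob 34 mm in diameter and 55 mm high on top; about 0.3 kg. Origin: on its axis at the knob's underside; z up. When down, the knob rests on the guide block and the rod's tip, 100 mm above the bench, blocks the funnel's neck; raised 35 mm or more it lets the beads through. It stays up only while held
- rod_knob (a point): centre of the rod's wooden knob, on the axis half-way up it (27.5 mm above its underside; 262.5 mm above the bench when the rod is down); grasp it here from above, in any direction
- rod_tip (a point): centre of the rod's lower end
- jar: small open glass jar, 65 mm outer diameter, 74 mm high, standing loose on the stand's base plate below the funnel's neck; origin: centre of its underside, z up
- scoop: loose pouring scoop, 0.16 kg: an open metal trough 22 mm wide inside, 122 mm long, side walls 26 mm high, open at its +x end (the lip), on a flat base plate 44 mm wide (x from -100 to 50 mm). Origin: on the underside, halfway along the trough. Its floor rises 7 degrees towards the lip, so the beads rest at the back until it is tipped lip-down by more than that; they roll freely
- scoop_grip (a point): grip point on the scoop's upright wooden handle, 80 mm behind the scoop's origin (x = -80 mm), 45 mm above its underside. The handle measures 26 mm along the scoop's x and 24 mm along its y and reaches 79 mm above the underside; grasp it from above with the fingers on its two y sides
- scoop_lip (a point): middle of the floor's edge at the scoop's open end, x = 62 mm, 24 mm above its underside
- bead0_center (a point): solid brass bead, a ball of 16 mm diameter, 17 g; this point is its centre. At the start it lies in the scoop's trough
- bead1_center (a point): solid brass bead, a ball of 16 mm diameter, 17 g; this point is its centre. At the start it lies in the scoop's trough
- bead2_center (a point): solid brass bead, a ball of 16 mm diameter, 17 g; this point is its centre. At the start it lies in the scoop's trough
- bead3_center (a point): solid brass bead, a ball of 16 mm diameter, 17 g; this point is its centre. At the start it lies in the scoop's trough
- spool: bystander: wooden thread spool, 48 mm diameter, 52 mm high; origin: centre of its underside
- bottle: bystander: amber dye bottle, 56 mm diameter, 130 mm high; origin: centre of its underside
- mallet: bystander: hammer with a wooden handle and steel head, lying on the bench; origin: near the middle of its length, handle to its -x
Things that resemble listed ones, but are neither listed nor needed, are in the scene too. There is more than one size of the stand; the one meant has the size given above.

How it is judged (in metres and radians):
On the way:
1. all four beads lie in the funnel with the stopper rod still down (horizontal distance between each of bead0_center, bead1_center, bead2_center, bead3_center and funnel_mouth below 0.078 m and z of bead0_center in the frame of stand between 0.098 and 0.172 m and z of bead1_center in the frame of stand between 0.098 and 0.172 m and z of bead2_center in the frame of stand between 0.098 and 0.172 m and z of bead3_center in the frame of stand between 0.098 and 0.172 m and z of rod_knob in the frame of stand below 0.2725 m), for 0.2 s.
At the end, for the whole second after the job is handed in: All four beads are in the upright jar; the rod is held by the fingers 35 to 75 mm above its lowest position, still in its guide, in line with it (within 0.07 rad, tip within 10 mm of the axis), still, and not pressed against the guide with more than 15 N; the scoop stands level on the bench, let go (horizontal distance between each of bead0_center, bead1_center, bead2_center, bead3_center and jar below 0.031 m and z of bead0_center in the frame of jar between 0.005 and 0.07 m and z of bead1_center in the frame of jar between 0.005 and 0.07 m and z of bead2_center in the frame of jar between 0.005 and 0.07 m and z of bead3_center in the frame of jar between 0.005 and 0.07 m and z of rod_knob in the frame of stand between 0.2975 and 0.3375 m and angle between the z axis of rod and the z axis of stand, either way round below 0.07 rad and horizontal distance between rod_tip and stand below 0.01 m and contact force between rod and the fingers above 3 N and contact force between rod and stand below 15 N and linear speed of rod below 0.02 m/s and height (world z) of scoop below 0.01 m and angle between scoop's own z axis and vertical below 0.15 rad and contact force between scoop and the arm below 0.5 N and contact force between scoop and the fingers below 0.5 N and angle between jar's own z axis and vertical below 0.1 rad); the arm keeps its last pose, push and grip.
It fails at once if a bystander was pushed more than 30 mm (distance of any of spool, bottle, mallet from where it was at the start of the episode above 0.03 m).
It fails at once if the rod was pulled out of its guide (z of rod_knob in the frame of stand above 0.3575 m).
It fails at once if the jar was knocked away (horizontal distance between jar and stand above 0.012 m).
It also fails if it takes over 72 s, if anything falls off the work surface, if the arm or the gripper's body presses on something with over 40 N, if the wrist force passes 120 N, or if a joint passes its speed limit or range.

## Working session

There is one attempt and no reset: what is moved stays moved. The work goes in short steps, Python scripts to look and compute and a shell command to move; the robot and the scene stay as the last step left them, time stands still between calls to the robot, and variables do not carry over. Pictures are saved under pics/ and viewed, at most 10 in all, crops included, and the job is handed in when it is done.

```bash
mkdir -p pics; python3 - <<'E'
from station import robot
import cv2,numpy as np
s=robot.read_state();print(s['time_s'],s['tool_pos'],np.round(s['eef_rot'],3).tolist(),s['width'],robot.grip_point_offset)
for n in ['side','top']:
    p=robot.get_image(n);cv2.imwrite(f'pics/{n}0.png',p['image'][:,:,::-1])
    print(n,p['fov_y'],p['cx'],p['cy'],p['xyz'],np.round(p['rotation'],3).tolist(),[k for k in p])
    for t in ['stand','guide_top','funnel_mouth','rod_knob','jar','scoop','scoop_grip','scoop_lip','bead0_center','spool','bottle','mallet']:
        print(t,[(np.round(d['point']).tolist(),round(d['conf'],2)) for d in robot.landmark_of(p,t)][:5])
E
```

```text
0.0 [192.30470835 594.42503521 403.94175734] [[-0.951, 0.308, -0.0], [0.308, 0.951, -0.002], [-0.0, -0.002, -1.0]] 91.78998668494073 159.20000000000002
side 56.33586294449364 319.12758679737254 239.95898311347395 [404.18885904 674.57151701 858.95920301] [[-0.961, 0.193, -0.2], [-0.278, -0.666, 0.692], [0.001, 0.721, 0.693]] ['image', 'fov_y', 'cx', 'cy', 'xyz', 'rotation', 'shot']
stand [([513.0, 151.0, -1.0], 0.94)]
guide_top [([422.0, 337.0, 163.0], 0.73), ([517.0, 151.0, 236.0], 0.58)]
funnel_mouth [([516.0, 148.0, 161.0], 0.98), ([422.0, 336.0, 114.0], 0.74), ([514.0, 152.0, -1.0], 0.25)]
rod_knob [([519.0, 152.0, 260.0], 0.74)]
jar [([517.0, 149.0, 10.0], 0.77)]
scoop [([538.0, -169.0, -0.0], 0.79)]
scoop_grip [([612.0, -165.0, 44.0], 0.95), ([743.0, 29.0, 1.0], 0.53)]
scoop_lip [([473.0, -168.0, 23.0], 0.9), ([580.0, 386.0, -1.0], 0.17)]
bead0_center []
spool [([743.0, 28.0, 3.0], 0.88)]
bottle [([581.0, 384.0, -1.0], 0.69), ([515.0, 154.0, -3.0], 0.53)]
mallet [([593.0, -417.0, 2.0], 0.6)]
top 54.12527608042974 315.912676522636 237.14113204981723 [ 542.49483165    3.55269129 1
[... 160 characters left out ...]
0.0, -4.0], 0.96), ([420.0, 328.0, 2.0], 0.55)]
guide_top [([519.0, 151.0, 234.0], 0.9), ([424.0, 335.0, 162.0], 0.83)]
funnel_mouth [([520.0, 149.0, 163.0], 0.87), ([420.0, 335.0, 112.0], 0.71)]
rod_knob [([516.0, 146.0, 239.0], 0.66)]
jar [([513.0, 149.0, 6.0], 0.36)]
scoop [([532.0, -173.0, 0.0], 0.84), ([517.0, 152.0, 265.0], 0.42)]
scoop_grip [([514.0, 152.0, 8.0], 0.73), ([614.0, -166.0, 46.0], 0.58)]
scoop_lip [([474.0, -172.0, 24.0], 0.73)]
bead0_center [([593.0, -172.0, 17.0], 0.59), ([516.0, 150.0, -5.0], 0.15)]
spool [([746.0, 28.0, 1.0], 0.59)]
bottle [([532.0, -172.0, -3.0], 0.64), ([577.0, 389.0, 1.0], 0.62), ([617.0, -167.0, 48.0], 0.43)]
mallet [([600.0, -409.0, -0.0], 0.84)]
```

```bash
python3 - <<'E'
import cv2,numpy as np
a=cv2.imread('pics/side0.png');b=cv2.imread('pics/top0.png')
cv2.imwrite('pics/both.png',np.vstack([cv2.resize(a,(400,300)),cv2.resize(b,(400,300))]))
E
```

```text
(no output)
```

View pics/side0.png

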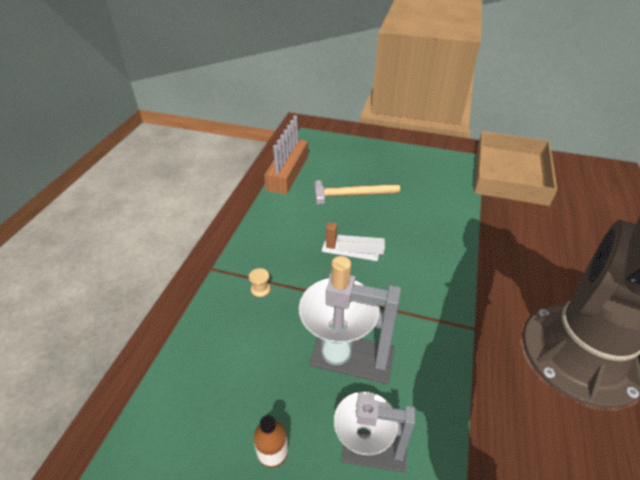

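View pics/top0.png

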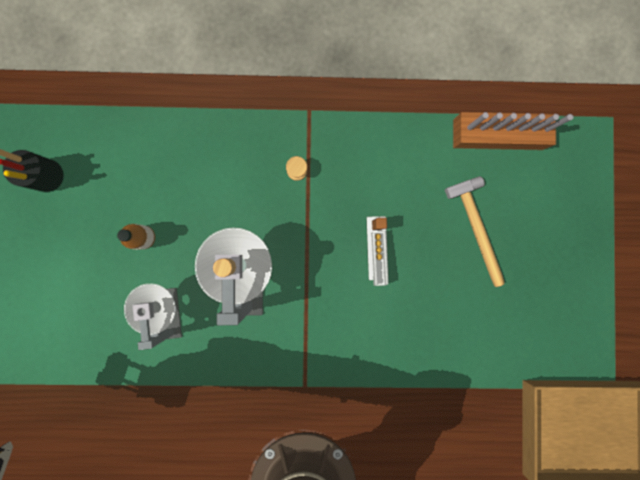

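The side image shows two stands, a large one at (340,310) and a small one at (370,425). In the top image they are at (230,265) and (150,310). The large one fits: the networks put its guide top at z≈235 and its mouth at z≈162, against 163 and 113 for the small one, and it also holds the rod and jar. The scoop is at (378,250) in the top image, with its handle at (379,224) and lip at (380,285), so the lip faces the robot. I'll rise clear first and confirm the stand in a crop.

```bash
cat > h.py <<'E'
from station import robot
import numpy as np
from scipy.spatial.transform import Rotation as Ro
def shots(names,views=('side','top')):
    for v in views:
        p=robot.get_image(v)
        for n in names: print(v,n,[(np.round(d['point']).tolist(),round(d['conf'],2)) for d in robot.landmark_of(p,n)][:3])
def st():
    s=robot.read_state();R=np.array(s['eef_rot']);g=np.array(s['tool_pos'])+R[:,2]*robot.grip_point_offset
    print('t',round(s['time_s'],2),'grasp',np.round(g,1),'R',np.round(R,3).tolist(),'F',np.round(s['force'],1),'w',round(s['width'],1),'gf',round(s['grip_force'],1)); return g,R
def to(target,yawx=None):
    g,R=st(); print('tool shift /30:',np.round(R.T@(np.array(target)-g)/30,2))
    if yawx is not None:
        x=np.array([np.cos(yawx),np.sin(yawx),0]);z=np.array([0,0,-1.]);T=np.c_[x,np.cross(z,x),z]
        print('turn /0.08:',np.round(Ro.from_matrix(R.T@T).as_rotvec()/.08,2))
E
python3 -m inch '[[0,0,-0.8,0,0,-0.8],[0,0,-0.8,0,0,-0.8],[0,0,-0.8,0,0,-0.8],[0,0,-0.8,0,0,-0.8],[0,0,-0.8,0,0,-0.8],[0,0,0,0,0,-0.3],[0,0,0,0,0,0]]' 1 60
python3 - <<'E'
from h import *
import cv2
to([613,-166,260],np.pi+.032)
a=robot.get_image('side')['image'][:,:,::-1][230:480,280:440];b=robot.get_image('top')['image'][:,:,::-1][200:300,340:430]
c=np.hstack([cv2.resize(a,(352,550),interpolation=2),cv2.resize(b,(440,550),interpolation=2)]);cv2.imwrite('pics/crop.png',c)
shots(['scoop_grip','scoop_lip','scoop','rod_knob','guide_top','jar'])
E
```

```text
time_s: 1.88
tool_pos: [192.4, 594.8, 526.2]
eef_rot: [[-0.999, -0.032, 0.001], [-0.032, 0.999, 0.003], [-0.001, 0.003, -1.0]]
force: [0.0, -0.3, -0.9]
width: 91.7
grip_force: 0.0
t 1.88 grasp [192.5 595.3 367. ] R [[-0.999, -0.032, 0.001], [-0.032, 0.999, 0.003], [-0.001, 0.003, -1.0]] F [ 0.  -0.3 -0.9] w 91.7 gf 0.0
tool shift /30: [-13.19 -25.82   3.5 ]
turn /0.08: [0.04 0.01 0.  ]
side scoop_grip [([616.0, -160.0, 47.0], 0.97)]
side scoop_lip [([474.0, -171.0, 21.0], 0.67)]
side scoop [([537.0, -171.0, -1.0], 0.68)]
side rod_knob [([517.0, 150.0, 260.0], 0.89), ([473.0, -171.0, 21.0], 0.26)]
side guide_top [([516.0, 150.0, 237.0], 0.92), ([422.0, 335.0, 165.0], 0.77)]
side jar [([520.0, 152.0, 12.0], 0.65), ([517.0, 151.0, 157.0], 0.27)]
top scoop_grip [([616.0, -166.0, 48.0], 0.75), ([516.0, 147.0, 239.0], 0.42)]
top scoop_lip [([472.0, -171.0, 20.0], 0.67), ([521.0, 150.0, 162.0], 0.19)]
top scoop [([534.0, -171.0, -2.0], 0.71), ([591.0, -171.0, 21.0], 0.52)]
top rod_knob [([518.0, 149.0, 263.0], 0.79), ([532.0, -172.0, -1.0], 0.34)]
top guide_top [([422.0, 332.0, 162.0], 0.98), ([516.0, 150.0, 234.0], 0.72), ([542.0, -169.0, 26.0], 0.26)]
top jar [([513.0, 152.0, 7.0], 0.44), ([616.0, -167.0, 49.0], 0.42)]
```

View pics/crop.png

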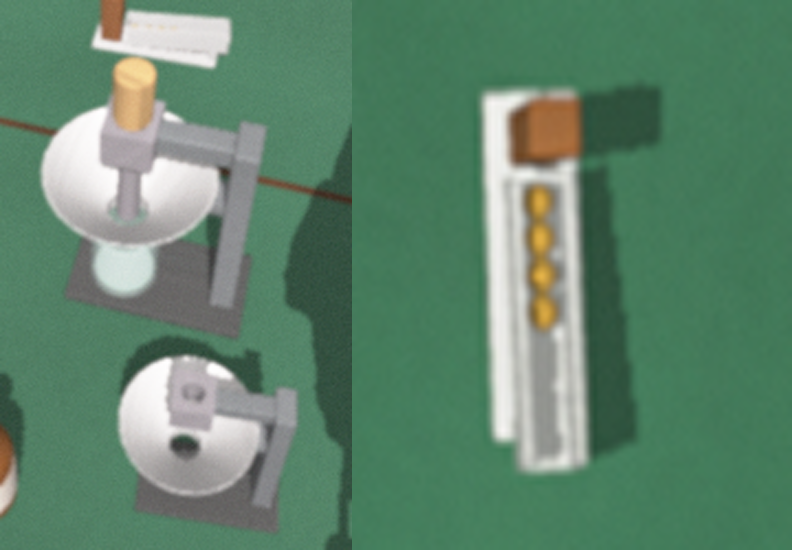

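The left crop confirms the larger stand: wooden knob at (135,90), jar at (123,265), column on the robot side. The right crop shows the scoop handle at (550,130), four beads at (540,200–310) and the lip at (550,465). I'll go above the scoop.

```bash
A='python3 -m inch'
python3 -m inch '[[-0.51,-0.99,0,0,0,0],[-0.51,-0.99,0,0,0,0],[-0.51,-0.99,0,0,0,0],[-0.51,-0.99,0,0,0,0],[-0.51,-0.99,0,0,0,0],[-0.51,-0.99,0,0,0,0],[-0.51,-0.99,0,0,0,0],[-0.51,-0.99,0,0,0,0],[-0.51,-0.99,0,0,0,0],[-0.51,-0.99,0,0,0,0],[-0.51,-0.99,0,0,0,0],[-0.51,-0.99,0,0,0,0]]' >/dev/null
python3 -m inch '[[-0.51,-0.99,0,0,0,0],[-0.51,-0.99,0,0,0,0],[-0.51,-0.99,0,0,0,0],[-0.51,-0.99,0,0,0,0],[-0.51,-0.99,0,0,0,0],[-0.51,-0.99,0,0,0,0],[-0.51,-0.99,0,0,0,0],[-0.51,-0.99,0,0,0,0],[-0.51,-0.99,0,0,0,0],[-0.51,-0.99,0,0,0,0],[-0.51,-0.99,0,0,0,0],[-0.51,-0.99,0,0,0,0]]' >/dev/null
python3 -m inch '[[-0.51,-0.99,0,0,0,0],[-0.51,-0.99,0,0,0,0],[0,0,0.5,0,0,0],[0,0,1,0,0,0],[0,0,1,0,0,0],[0,0,1,0,0,0],[0,0,0.5,0,0,0],[0,0,0,0,0,0],[0,0,0,0,0,0]]' >/dev/null
python3 -c "from h import *;to([615,-166,45],np.pi+.04)"
```

```text
t 5.43 grasp [ 613.8 -164.7  245.4] R [[-1.0, -0.031, -0.001], [-0.031, 1.0, 0.0], [0.001, 0.0, -1.0]] F [ 0.4 -0.5  0.6] w 92.1 gf 0.0
tool shift /30: [-0.05 -0.05  6.68]
turn /0.08: [ 0.   -0.01 -0.11]
```

```bash
python3 -m inch '[[-0.05,-0.05,0.8,0,0,-0.11],[0,0,1,0,0,0],[0,0,1,0,0,0],[0,0,1,0,0,0],[0,0,1,0,0,0],[0,0,0.8,0,0,0],[0,0,0.5,0,0,0],[0,0,0.4,0,0,0],[0,0,0.18,0,0,0],[0,0,0,0,0,0],[0,0,0,0,0,0]]' >/dev/null
python3 -c "from h import *;to([615,-166,45],np.pi+.04);shots(['scoop_lip','scoop_grip'])"
python3 -m inch '[[0,0,0,0,0,0],[0,0,0,0,0,0],[0,0,0,0,0,0],[0,0,0,0,0,0],[0,0,0,0,0,0],[0,0,0,0,0,0],[0,0,0,0,0,0],[0,0,0,0,0,0],[0,0,0,0,0,0]]' -1 60
```

```text
t 6.35 grasp [ 616.5 -166.5   46.4] R [[-0.999, -0.04, 0.002], [-0.04, 0.999, -0.0], [-0.002, -0.0, -1.0]] F [-0.3 -0.8 -0.2] w 91.6 gf 0.0
tool shift /30: [0.05 0.02 0.05]
turn /0.08: [-0.    0.02 -0.  ]
side scoop_lip [([516.0, 153.0, 260.0], 0.67), ([475.0, -168.0, 22.0], 0.65), ([589.0, -413.0, 1.0], 0.49)]
side scoop_grip [([615.0, -164.0, 42.0], 0.92)]
top scoop_lip []
top scoop_grip [([616.0, -165.0, 47.0], 0.52)]
time_s: 7.4
tool_pos: [615.5, -166.2, 204.3]
eef_rot: [[-0.999, -0.04, -0.0], [-0.04, 0.999, 0.0], [0.0, 0.0, -1.0]]
force: [-0.9, -0.3, -1.1]
width: 36.4
grip_force: 0.0
```

```bash
python3 -m inch '[[0,0,0,0,0,0],[0,0,0,0,0,0],[0,0,0,0,0,0],[0,0,0,0,0,0],[0,0,0,0,0,0],[0,0,0,0,0,0]]' -1 60
python3 -m inch '[[0,0,-0.1,0,0,0],[0,0,-0.2,0,0,0],[0,0,-0.3,0,0,0],[0,0,-0.4,0,0,0],[0,0,-0.5,0,0,0],[0,0,-0.5,0,0,0],[0,0,-0.4,0,0,0],[0,0,-0.3,0,0,0],[0,0,-0.2,0,0,0],[0,0,-0.1,0,0,0],[0,0,0,0,0,0]]'
python3 -c "
from h import *;import cv2;st()
cv2.imwrite('pics/lift.png',robot.get_image('side')['image'][:,:,::-1][150:350,220:440])"
```

```text
time_s: 7.9
tool_pos: [615.5, -166.2, 204.3]
eef_rot: [[-0.999, -0.04, 0.0], [-0.04, 0.999, 0.0], [-0.0, 0.0, -1.0]]
force: [0.2, 0.2, -0.1]
width: 23.8
grip_force: 60.0
time_s: 8.82
tool_pos: [615.6, -166.2, 294.9]
eef_rot: [[-0.999, -0.04, 0.001], [-0.04, 0.999, -0.0], [-0.001, -0.0, -1.0]]
force: [-0.4, 0.0, -2.5]
width: 24.0
grip_force: 60.0
t 8.82 grasp [ 615.7 -166.2  135.7] R [[-0.999, -0.04, 0.001], [-0.04, 0.999, -0.0], [-0.001, -0.0, -1.0]] F [-0.4  0.  -2.5] w 24.0 gf 60.0
```

View pics/lift.png

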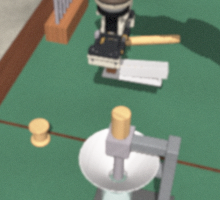

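```bash
python3 -m inch '[[-0.1,0,-0.1,0,0,0],[-0.2,0,-0.2,0,0,0],[-0.3,0,-0.3,0,0,0],[-0.4,0,-0.4,0,0,0],[-0.5,0,-0.4,0,0,0],[-0.5,0,-0.4,0,0,0],[-0.5,0,-0.4,0,0,0],[-0.5,0,-0.4,0,0,0],[-0.4,0,-0.4,0,0,0],[-0.3,0,-0.3,0,0,0],[-0.2,0,-0.2,0,0,0],[-0.1,0,-0.1,0,0,0]]' >/dev/null
python3 -m inch '[[0,0.1,0,0,0,0],[0,0.2,0,0,0,0],[0,0.3,0,0,0,0],[0,0.4,0,0,0,0],[0,0.5,0,0,0,0],[0,0.6,0,0,0,0],[0,0.6,0,0,0,0],[0,0.6,0,0,0,0],[0,0.6,0,0,0,0],[0,0.6,0,0,0,0],[0,0.6,0,0,0,0],[0,0.6,0,0,0,0]]' >/dev/null
python3 -m inch '[[0,0.6,0,0,0,0],[0,0.6,0,0,0,0],[0,0.6,0,0,0,0],[0,0.6,0,0,0,0],[0,0.6,0,0,0,0],[0,0.6,0,0,0,0],[0,0.6,0,0,0,0],[0,0.5,0,0,0,0],[0,0.4,0,0,0,0],[0,0.3,0,0,0,0],[0,0.2,0,0,0,0],[0,0.1,0,0,0,0]]' >/dev/null
python3 -m inch '[[0,0,0,0,0,0],[0,0,0,0,0,0],[0,0,0,0,0,0]]' >/dev/null
python3 - <<'E'
from h import *
import cv2
to([709,157,246],np.pi+.04)
shots(['scoop_lip','scoop_grip','rod_knob'])
a=robot.get_image('side')['image'][:,:,::-1][180:400,220:440];b=robot.get_image('top')['image'][:,:,::-1][120:340,150:370]
cv2.imwrite('pics/over.png',cv2.resize(np.hstack([a,b]),(800,400)))
E
```

```text
t 12.12 grasp [722.  178.9 243.2] R [[-0.999, -0.038, 0.0], [-0.038, 0.999, -0.001], [-0.0, -0.001, -1.0]] F [-0.2  0.3 -3.5] w 23.7 gf 60.0
tool shift /30: [ 0.46 -0.71 -0.09]
turn /0.08: [-0.01  0.   -0.02]
side scoop_lip [([578.0, 174.0, 220.0], 0.7)]
side scoop_grip [([722.0, 183.0, 244.0], 0.93), ([644.0, 176.0, 196.0], 0.37)]
side rod_knob [([516.0, 153.0, 260.0], 0.83)]
top scoop_lip [([578.0, 174.0, 221.0], 0.78), ([674.0, 181.0, 216.0], 0.21)]
top scoop_grip [([722.0, 181.0, 246.0], 0.57)]
top rod_knob [([517.0, 148.0, 263.0], 0.88)]
```

View pics/over.png

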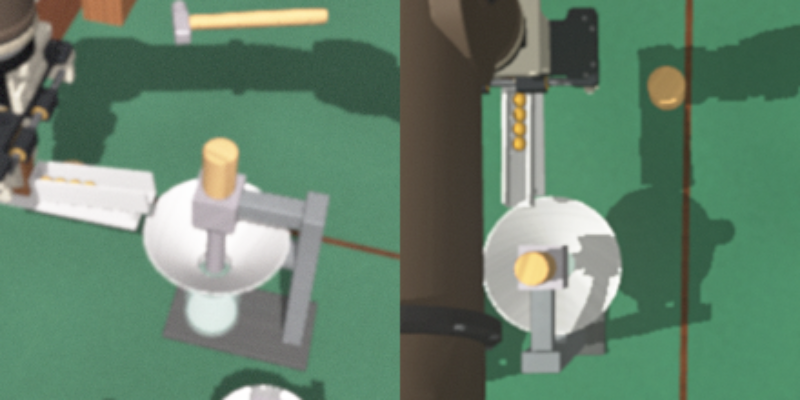

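```bash
python3 -m inch '[[0.03,-0.1,0.1,0,0,0],[0.03,-0.15,0.15,0,0,0],[0.03,-0.2,0.25,0,0,0],[0.03,-0.15,0.25,0,0,0],[0,-0.1,0.15,0,0,0],[0,-0.03,0.07,0,0,0],[0,0,0,0,0,0],[0,0,0,0,0,0],[0,0,0,0,0,0]]' >/dev/null
python3 - <<'E'
from h import *
to([717,157,216],np.pi+.04)
shots(['scoop_lip','funnel_mouth'])
E
```

```text
t 13.37 grasp [719.3 158.7 214.4] R [[-0.999, -0.04, 0.001], [-0.04, 0.999, 0.0], [-0.001, 0.0, -1.0]] F [ 0.6  0.9 -3.6] w 24.1 gf 60.0
tool shift /30: [ 0.08 -0.05 -0.05]
turn /0.08: [0.01 0.01 0.  ]
side scoop_lip [([574.0, 155.0, 190.0], 0.79)]
side funnel_mouth [([420.0, 332.0, 114.0], 0.73), ([518.0, 151.0, 161.0], 0.6), ([520.0, 150.0, 14.0], 0.19)]
top scoop_lip [([578.0, 155.0, 193.0], 0.81)]
top funnel_mouth [([520.0, 149.0, 163.0], 0.74), ([598.0, -411.0, 1.0], 0.27)]
```

```bash
python3 -m inch '[[0.23,-0.05,-0.12,0,-0.3,0],[0.17,0,-0.12,0,-0.3,0],[0.14,0,-0.11,0,-0.3,0],[0.14,0,-0.11,0,-0.3,0],[0.05,0,-0.04,0,-0.1,0],[0.05,0,-0.04,0,-0.1,0],[0.05,0,-0.04,0,-0.1,0],[0.05,0,-0.04,0,-0.1,0],[0.05,0,-0.04,0,-0.1,0],[0.05,0,-0.04,0,-0.1,0],[0.05,0,-0.04,0,-0.1,0],[0.05,0,-0.04,0,-0.1,0]]'
python3 -m inch '[[0.05,0,-0.04,0,-0.1,0],[0.05,0,-0.04,0,-0.1,0],[0.05,0,-0.04,0,-0.1,0],[0.05,0,-0.04,0,-0.1,0],[0.05,0,-0.04,0,-0.1,0],[0.05,0,-0.04,0,-0.1,0],[0.05,0,-0.04,0,-0.1,0],[0.05,0,-0.04,0,-0.1,0],[0.05,0,-0.04,0,-0.1,0],[0.05,0,-0.04,0,-0.1,0],[0.05,0,-0.04,0,-0.1,0],[0.05,0,-0.04,0,-0.1,0]]'
python3 - <<'E'
from h import *
import cv2
g,R=st();print(g+R@[142,0,21])
shots(['scoop_lip','bead0_center'])
a=robot.get_image('side')['image'][:,:,::-1][180:400,220:440];b=robot.get_image('top')['image'][:,:,::-1][120:340,150:370]
cv2.imwrite('pics/tilt.png',cv2.resize(np.hstack([a,b]),(800,400)))
E
```

```text
time_s: 14.67
tool_pos: [685.1, 155.4, 394.4]
eef_rot: [[-0.986, -0.04, 0.16], [-0.039, 0.999, 0.006], [-0.16, -0.0, -0.987]]
force: [-0.3, 0.4, -1.9]
width: 23.7
grip_force: 60.0
time_s: 15.67
tool_pos: [664.5, 154.6, 405.0]
eef_rot: [[-0.966, -0.04, 0.254], [-0.039, 0.999, 0.01], [-0.254, 0.0, -0.967]]
force: [-0.7, 0.1, -3.5]
width: 23.7
grip_force: 60.0
t 15.67 grasp [704.9 156.2 251. ] R [[-0.966, -0.04, 0.254], [-0.039, 0.999, 0.01], [-0.254, 0.0, -0.967]] F [-0.7  0.1 -3.5] w 23.7 gf 60.0
[572.9974222  150.93903743 194.63552224]
side scoop_lip [([570.0, 151.0, 191.0], 0.59)]
side bead0_center []
top scoop_lip [([575.0, 151.0, 198.0], 0.79), ([614.0, 147.0, 208.0], 0.65)]
top bead0_center [([614.0, 148.0, 208.0], 0.63)]
```

View pics/tilt.png

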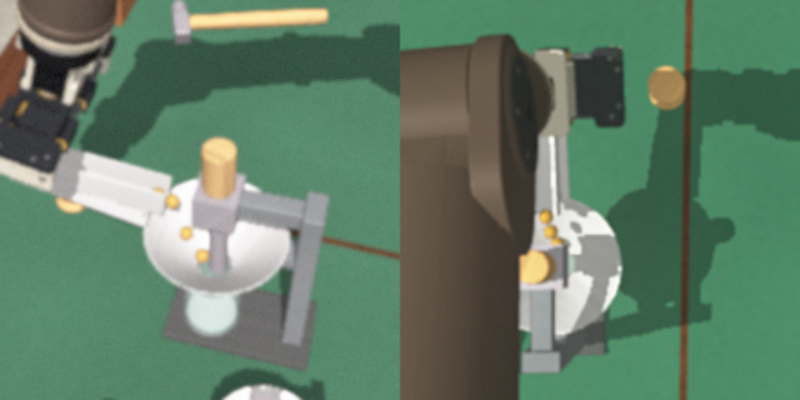

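Beads are rolling off the lip into the funnel, at (172,200), (186,233) and (203,256) in the left half. I'll tip further to make sure all four leave, then check.

```bash
python3 -m inch '[[0.1,0,-0.08,0,-0.2,0],[0.1,0,-0.08,0,-0.2,0],[0.1,0,-0.08,0,-0.2,0],[0.1,0,-0.08,0,-0.2,0],[0.1,0,-0.08,0,-0.2,0],[0.1,0,-0.08,0,-0.2,0],[0.1,0,-0.08,0,-0.2,0],[0,0,0,0,0,0],[0,0,0,0,0,0],[0,0,0,0,0,0],[0,0,0,0,0,0],[0,0,0,0,0,0]]' >/dev/null
python3 - <<'E'
from h import *
import cv2
g,R=st();print(g+R@[142,0,21])
shots(['bead0_center','rod_knob','jar'])
a=robot.get_image('side')['image'][:,:,::-1][200:380,250:430];b=robot.get_image('top')['image'][:,:,::-1][160:340,190:370]
cv2.imwrite('pics/tilt2.png',cv2.resize(np.hstack([a,b]),(800,400)))
E
```

```text
t 17.07 grasp [697.  155.8 265.9] R [[-0.932, -0.04, 0.359], [-0.037, 0.999, 0.014], [-0.36, -0.0, -0.933]] F [-0.2 -0.5 -1.8] w 24.0 gf 60.0
[572.16318428 150.81534921 195.26414042]
side bead0_center [([510.0, 152.0, 100.0], 0.39)]
side rod_knob [([519.0, 151.0, 260.0], 0.76), ([518.0, 153.0, 11.0], 0.63)]
side jar [([519.0, 150.0, 12.0], 0.97)]
top bead0_center [([527.0, 128.0, 117.0], 0.43)]
top rod_knob [([517.0, 148.0, 263.0], 0.51)]
top jar []
```

View pics/tilt2.png

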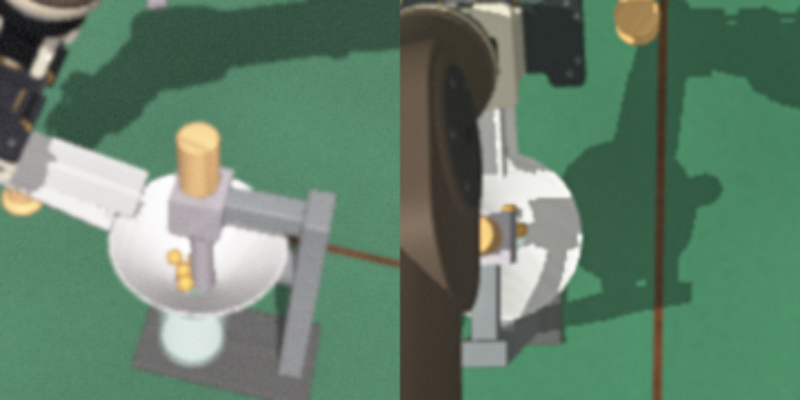

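Side crop: three beads at (175,257), (182,270) and (187,283). Top crop: two at (508,210) and (521,230), the second hidden behind the rod from the side. The trough is empty and the rod is down. I'll level the scoop, return it and count again.

```bash
python3 -m inch '[[-0.35,0,0.2,0,0.57,0],[-0.38,0,0.2,0,0.58,0],[-0.38,0,0.2,0,0.58,0],[-0.38,0,0.2,0,0.58,0],[-0.38,0,0.2,0,0.58,0],[-0.38,0,0.2,0,0.57,0],[-0.38,0,0.2,0,0.57,0],[-0.38,0,0.2,0,0.57,0],[0,0,0,0,0,0],[0,0,0,0,0,0]]' >/dev/null
python3 - <<'E'
from h import *
to([615,-166,65],np.pi+.04)
E
python3 -m inch '[[0,-0.2,0,0,0,0],[0,-0.4,0,0,0,0],[0,-0.6,0,0,0,0],[0,-0.8,0,0,0,0],[0,-1,0,0,0,0],[0,-1,0,0,0,0],[0,-1,0,0,0,0],[0,-1,0,0,0,0],[0,-1,0,0,0,0],[0,-1,0,0,0,0],[0,-1,0,0,0,0],[0,-0.8,0,0,0,0]]' >/dev/null
python3 -m inch '[[0,-0.6,0,0,0,0],[0,-0.3,0,0,0,0],[0,-0.1,0,0,0,0],[0,0,0,0,0,0],[0,0,0,0,0,0]]' >/dev/null
python3 - <<'E'
from h import *
import cv2
to([615,-166,65],np.pi+.04)
shots(['bead0_center','scoop_lip','scoop_grip'])
a=robot.get_image('side')['image'][:,:,::-1][260:380,280:400];b=robot.get_image('top')['image'][:,:,::-1][210:330,180:300]
cv2.imwrite('pics/count.png',cv2.resize(np.hstack([a,b]),(800,400),interpolation=2))
E
```

```text
t 18.4 grasp [737.7 157.1 225.9] R [[-0.999, -0.039, 0.0], [-0.039, 0.999, -0.001], [-0.0, -0.001, -1.0]] F [ 0.1  0.7 -1.8] w 23.8 gf 60.0
tool shift /30: [  4.51 -10.6    5.37]
turn /0.08: [-0.01  0.   -0.01]
t 19.82 grasp [ 750.3 -164.9  227.2] R [[-0.999, -0.041, 0.0], [-0.041, 0.999, 0.001], [-0.0, 0.001, -1.0]] F [ 1.2  0.2 -2.2] w 24.1 gf 60.0
tool shift /30: [4.51 0.14 5.4 ]
turn /0.08: [0.01 0.01 0.01]
side bead0_center []
side scoop_lip [([604.0, -171.0, 202.0], 0.72)]
side scoop_grip [([748.0, -163.0, 229.0], 0.81), ([519.0, 151.0, 11.0], 0.23)]
top bead0_center [([526.0, 130.0, 117.0], 0.49)]
top scoop_lip []
top scoop_grip []
```

View pics/count.png

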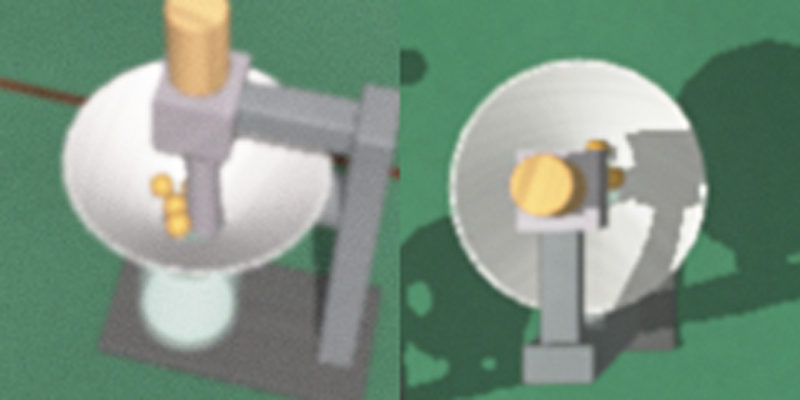

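The side half shows three beads at (160,185), (175,205) and (178,222). The top half shows one more on the -y side at (615,178), which is behind the rod in the side view. All four are in the funnel. Next I'll set the scoop down.

```bash
python3 -m inch '[[0.2,0.07,0.2,0,0,0],[0.4,0.07,0.4,0,0,0],[0.6,0,0.6,0,0,0],[0.7,0,0.7,0,0,0],[0.7,0,0.8,0,0,0],[0.7,0,0.8,0,0,0],[0.6,0,0.7,0,0,0],[0.4,0,0.6,0,0,0],[0.2,0,0.4,0,0,0],[0,0,0.2,0,0,0],[0,0,0,0,0,0],[0,0,0,0,0,0]]' >/dev/null
python3 -c "from h import *;to([615,-166,45],np.pi+.04)"
```

```text
t 21.32 grasp [ 616.2 -167.5   65.5] R [[-0.999, -0.04, 0.001], [-0.04, 0.999, -0.0], [-0.001, -0.0, -1.0]] F [ 0.9  1.  -2. ] w 23.8 gf 60.0
tool shift /30: [0.04 0.05 0.68]
turn /0.08: [-0.    0.01  0.  ]
```

```bash
python3 -m inch '[[0,0,0.2,0,0,0],[0,0,0.2,0,0,0],[0,0,0.1,0,0,0],[0,0,0.1,0,0,0],[0,0,0.05,0,0,0],[0,0,0,0,0,0],[0,0,0,0,0,0]]'
python3 -m inch '[[0,0,0,0,0,0],[0,0,0,0,0,0],[0,0,0,0,0,0],[0,0,0,0,0,0],[0,0,0,0,0,0],[0,0,0,0,0,0],[0,0,0,0,0,0],[0,0,0,0,0,0]]' 1
python3 -m inch '[[0,0,-0.2,0,0,0],[0,0,-0.4,0,0,0],[0,0,-0.7,0,0,0],[0,0,-1,0,0,0],[0,0,-1,0,0,0],[0,0,-1,0,0,0],[0,0,-1,0,0,0],[0,0,-1,0,0,0],[0,0,-1,0,0,0],[0,0,-1,0,0,0],[0,0,-1,0,0,0],[0,0,-1,0,0,0]]' >/dev/null
python3 -c "from h import *;to([517,150,335]);shots(['scoop','scoop_grip','scoop_lip','rod_knob','guide_top'])"
```

```text
time_s: 21.9
tool_pos: [615.2, -167.5, 204.7]
eef_rot: [[-0.999, -0.04, 0.0], [-0.04, 0.999, -0.0], [-0.0, -0.0, -1.0]]
force: [-0.3, -0.1, -1.3]
width: 24.0
grip_force: 60.0
time_s: 22.57
tool_pos: [615.2, -167.4, 204.7]
eef_rot: [[-0.999, -0.04, 0.0], [-0.04, 0.999, 0.0], [-0.0, 0.0, -1.0]]
force: [-0.4, 0.7, 0.6]
width: 72.5
grip_force: 0.0
t 23.57 grasp [ 614.5 -167.6  357.5] R [[-0.999, -0.039, 0.001], [-0.039, 0.999, -0.0], [-0.001, -0.0, -1.0]] F [ 1.  -0.1 -0.3] w 91.4 gf 0.0
tool shift /30: [ 2.83 10.71  0.74]
side scoop [([539.0, -174.0, 2.0], 0.85)]
side scoop_grip [([613.0, -165.0, 43.0], 0.61)]
side scoop_lip [([473.0, -173.0, 22.0], 0.94)]
side rod_knob []
side guide_top [([517.0, 151.0, 237.0], 0.69)]
top scoop [([532.0, -171.0, -1.0], 0.84)]
top scoop_grip [([613.0, -166.0, 49.0], 0.83)]
top scoop_lip [([476.0, -174.0, 26.0], 0.83)]
top rod_knob [([519.0, 150.0, 264.0], 0.55), ([471.0, -175.0, 27.0], 0.27)]
top guide_top [([514.0, 146.0, 230.0], 0.6), ([425.0, 334.0, 164.0], 0.55), ([516.0, 146.0, 240.0], 0.15)]
```

Scoop is back on its base and released. Going to the knob, with its axis averaged at (517,150).

```bash
python3 -m inch '[[0.25,0.9,0,0,0,0],[0.25,0.95,0,0,0,0],[0.25,1,0,0,0,0],[0.25,1,0,0,0,0],[0.25,1,0,0,0,0],[0.25,1,0,0,0,0],[0.25,1,0,0,0,0],[0.25,1,0,0,0,0],[0.25,0.9,0,0,0,0],[0.25,0.8,0,0,0,0],[0.25,0.6,0,0,0,0],[0.08,0.5,0,0,0,0]]' >/dev/null
python3 -m inch '[[0,0,0,0,0,0],[0,0,0,0,0,0],[0,0,0,0,0,0],[0,0,0,0,0,0]]' >/dev/null
python3 -c "from h import *;to([517,150,264],np.pi+.04);shots(['rod_knob','guide_top','stand','funnel_mouth'])"
```

```text
t 25.5 grasp [518.  146.9 354.5] R [[-0.999, -0.038, 0.0], [-0.038, 0.999, -0.001], [-0.0, -0.001, -1.0]] F [-0.1 -1.  -0.2] w 91.5 gf 0.0
tool shift /30: [0.03 0.1  3.02]
turn /0.08: [-0.01  0.   -0.03]
side rod_knob [([521.0, 152.0, 261.0], 0.87), ([538.0, -171.0, -0.0], 0.32)]
side guide_top [([421.0, 336.0, 162.0], 0.95), ([516.0, 152.0, 235.0], 0.78)]
side stand [([420.0, 333.0, 0.0], 0.9), ([514.0, 152.0, 2.0], 0.86), ([517.0, 152.0, 238.0], 0.32)]
side funnel_mouth [([517.0, 149.0, 158.0], 0.95), ([420.0, 333.0, 113.0], 0.82), ([742.0, 25.0, 2.0], 0.71)]
top rod_knob []
top guide_top []
top stand []
top funnel_mouth []
```

```bash
python3 -m inch '[[0.03,0.11,0.3,0,0,0],[0,0,0.6,0,0,0],[0,0,0.7,0,0,0],[0,0,0.6,0,0,0],[0,0,0.4,0,0,0],[0,0,0.25,0,0,0],[0,0,0.15,0,0,0],[0,0,0,0,0,0],[0,0,0,0,0,0]]'
python3 -m inch '[[0,0,0,0,0,0],[0,0,0,0,0,0],[0,0,0,0,0,0],[0,0,0,0,0,0],[0,0,0,0,0,0],[0,0,0,0,0,0],[0,0,0,0,0,0],[0,0,0,0,0,0],[0,0,0,0,0,0],[0,0,0,0,0,0],[0,0,0,0,0,0],[0,0,0,0,0,0]]' -1 6
python3 -m inch '[[0,0,0,0,0,0],[0,0,0,0,0,0],[0,0,0,0,0,0],[0,0,0,0,0,0],[0,0,0,0,0,0],[0,0,0,0,0,0]]'
python3 -c "
from h import *
for i in range(4): st(); robot.get_image('side')
print(robot.read_state()['wrist_torque'])"
```

```text
time_s: 26.75
tool_pos: [516.7, 151.8, 424.0]
eef_rot: [[-0.999, -0.04, 0.0], [-0.04, 0.999, 0.0], [-0.0, 0.0, -1.0]]
force: [-0.0, 0.6, -0.6]
width: 91.9
grip_force: 0.0
time_s: 27.75
tool_pos: [516.7, 150.5, 423.8]
eef_rot: [[-0.999, -0.039, 0.0], [-0.039, 0.999, -0.001], [0.0, -0.001, -1.0]]
force: [-0.1, -5.0, 2.5]
width: 33.8
grip_force: 6.0
time_s: 28.25
tool_pos: [516.7, 150.5, 423.8]
eef_rot: [[-0.999, -0.039, 0.0], [-0.039, 0.999, -0.001], [0.0, -0.001, -1.0]]
force: [-0.7, -5.3, 2.5]
width: 34.3
grip_force: 6.0
t 28.25 grasp [516.7 150.3 264.6] R [[-0.999, -0.039, 0.0], [-0.039, 0.999, -0.001], [0.0, -0.001, -1.0]] F [-0.7 -5.3  2.5] w 34.3 gf 6.0
t 28.3 grasp [516.7 150.3 264.6] R [[-0.999, -0.039, -0.0], [-0.039, 0.999, -0.001], [0.0, -0.001, -1.0]] F [-1.5 -6.1  3.1] w 33.6 gf 6.0
t 28.35 grasp [516.7 150.3 264.6] R [[-0.999, -0.039, 0.0], [-0.039, 0.999, -0.001], [-0.0, -0.001, -1.0]] F [-1.  -5.3  3.2] w 33.6 gf 6.0
t 28.4 grasp [516.7 150.3 264.6] R [[-0.999, -0.039, 0.0], [-0.039, 0.999, -0.001], [0.0, -0.001, -1.0]] F [-0.9 -5.4  2.4] w 33.9 gf 6.0
[-0.98165895  0.12907769 -0.03119778]
```

```bash
python3 -m inch '[[0,-0.03,0,0,0,0],[0,-0.02,0,0,0,0],[0,0,0,0,0,0],[0,0,0,0,0,0],[0,0,0,0,0,0],[0,0,0,0,0,0]]'
python3 -m inch '[[0,0,0,0,0,0],[0,0,0,0,0,0],[0,0,0,0,0,0],[0,0,0,0,0,0],[0,0,0,0,0,0],[0,0,0,0,0,0]]' -1 25
python3 -c "
from h import *
for i in range(4): st(); robot.get_image('side')"
```

```text
time_s: 28.95
tool_pos: [516.6, 150.2, 423.8]
eef_rot: [[-0.999, -0.04, 0.0], [-0.04, 0.999, 0.0], [-0.0, 0.0, -1.0]]
force: [-0.2, -2.5, 3.3]
width: 34.3
grip_force: 6.0
time_s: 29.45
tool_pos: [516.6, 150.1, 423.8]
eef_rot: [[-0.999, -0.04, 0.0], [-0.04, 0.999, 0.0], [-0.0, 0.0, -1.0]]
force: [-1.4, -1.8, 3.7]
width: 33.5
grip_force: 25.0
t 29.45 grasp [516.7 150.2 264.6] R [[-0.999, -0.04, 0.0], [-0.04, 0.999, 0.0], [-0.0, 0.0, -1.0]] F [-1.4 -1.8  3.7] w 33.5 gf 25.0
t 29.5 grasp [516.7 150.2 264.6] R [[-0.999, -0.04, 0.0], [-0.04, 0.999, 0.0], [-0.0, 0.0, -1.0]] F [-0.2 -2.5  4.3] w 33.8 gf 25.0
t 29.55 grasp [516.7 150.2 264.6] R [[-0.999, -0.04, 0.0], [-0.04, 0.999, 0.0], [-0.0, 0.0, -1.0]] F [-0.8 -2.2  3.5] w 33.5 gf 25.0
t 29.6 grasp [516.7 150.2 264.6] R [[-0.999, -0.04, 0.0], [-0.04, 0.999, 0.0], [-0.0, 0.0, -1.0]] F [-0.2 -2.4  4. ] w 33.2 gf 25.0
```

```bash
python3 -m inch '[[0,-0.03,0,0,0,0],[0,0,-0.05,0,0,0],[0,0,-0.1,0,0,0],[0,0,-0.1,0,0,0],[0,0,-0.1,0,0,0],[0,0,-0.1,0,0,0],[0,0,0,0,0,0],[0,0,0,0,0,0],[0,0,0,0,0,0]]'
python3 -c "
from h import *
for i in range(3): st(); robot.get_image('side')"
```

```text
time_s: 30.4
tool_pos: [516.8, 149.4, 437.9]
eef_rot: [[-0.999, -0.04, 0.001], [-0.04, 0.999, 0.001], [-0.001, 0.001, -1.0]]
force: [4.1, 1.0, 0.5]
width: 33.7
grip_force: 25.0
t 30.4 grasp [517.  149.5 278.7] R [[-0.999, -0.04, 0.001], [-0.04, 0.999, 0.001], [-0.001, 0.001, -1.0]] F [4.1 1.  0.5] w 33.7 gf 25.0
t 30.45 grasp [517.  149.5 278.6] R [[-0.999, -0.04, 0.001], [-0.04, 0.999, 0.001], [-0.001, 0.001, -1.0]] F [3.8 1.7 0.7] w 33.4 gf 25.0
t 30.5 grasp [517.  149.5 278.5] R [[-0.999, -0.04, 0.001], [-0.04, 0.999, 0.001], [-0.001, 0.001, -1.0]] F [ 4.2  1.5 -0.4] w 33.2 gf 25.0
```

```bash
python3 -m inch '[[-0.03,0.01,-0.05,0,0,0],[0,0,-0.1,0,0,0],[0,0,-0.15,0,0,0],[0,0,-0.2,0,0,0],[0,0,-0.2,0,0,0],[0,0,-0.2,0,0,0],[0,0,-0.2,0,0,0],[0,0,-0.1,0,0,0],[0,0,-0.05,0,0,0],[0,0,0,0,0,0],[0,0,0,0,0,0],[0,0,0,0,0,0]]'
python3 - <<'E'
from h import *
import cv2
for i in range(3): st(); robot.get_image('side')
shots(['rod_knob','bead0_center','jar','rod_tip'],['side'])
cv2.imwrite('pics/up.png',cv2.resize(robot.get_image('side')['image'][:,:,::-1][220:400,270:420],(500,600),interpolation=2))
E
```

```text
time_s: 31.55
tool_pos: [517.6, 149.6, 474.8]
eef_rot: [[-0.999, -0.04, 0.0], [-0.04, 0.999, 0.0], [-0.001, 0.0, -1.0]]
force: [2.7, 0.4, -1.4]
width: 33.4
grip_force: 25.0
t 31.55 grasp [517.7 149.6 315.6] R [[-0.999, -0.04, 0.0], [-0.04, 0.999, 0.0], [-0.001, 0.0, -1.0]] F [ 2.7  0.4 -1.4] w 33.4 gf 25.0
t 31.6 grasp [517.7 149.6 315.6] R [[-0.999, -0.04, 0.0], [-0.04, 0.999, 0.0], [-0.0, 0.0, -1.0]] F [ 3.1  1.3 -1.7] w 33.4 gf 25.0
t 31.65 grasp [517.7 149.6 315.5] R [[-0.999, -0.04, 0.0], [-0.04, 0.999, 0.0], [-0.0, 0.0, -1.0]] F [ 2.7  1.2 -1.1] w 33.7 gf 25.0
side rod_knob []
side bead0_center [([470.0, -170.0, 24.0], 0.41), ([535.0, -170.0, -1.0], 0.2)]
side jar [([522.0, 153.0, 10.0], 0.95)]
side rod_tip [([514.0, 150.0, 150.0], 0.8)]
```

View pics/up.png

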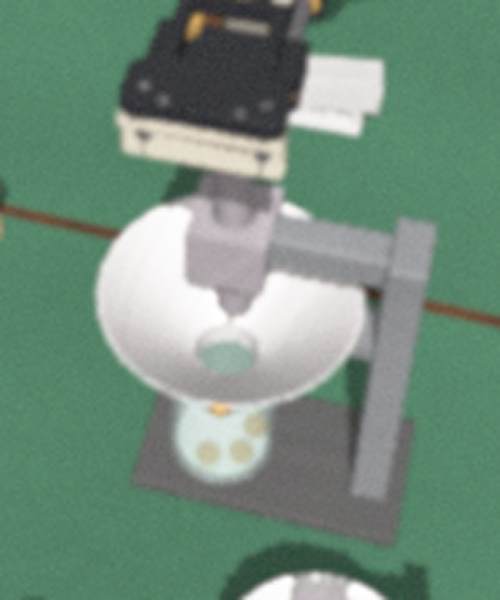

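The funnel is empty. Three beads lie in the jar at (207,452), (242,450) and (257,426), and a fourth at (220,408) is just dropping in. The rod tip is at z≈150, so the rod is up about 50 mm. I'll let it settle and relieve the small side force.

```bash
python3 -m inch '[[-0.03,0.01,0,0,0,0],[0,0,0,0,0,0],[0,0,0,0,0,0],[0,0,0,0,0,0],[0,0,0,0,0,0],[0,0,0,0,0,0],[0,0,0,0,0,0],[0,0,0,0,0,0],[0,0,0,0,0,0],[0,0,0,0,0,0],[0,0,0,0,0,0],[0,0,0,0,0,0]]' >/dev/null
python3 - <<'E'
from h import *
import cv2
for i in range(3): st(); robot.get_image('side')
shots(['rod_tip','jar','scoop'],['side'])
cv2.imwrite('pics/end.png',cv2.resize(robot.get_image('side')['image'][:,:,::-1][220:400,270:420],(500,600),interpolation=2))
E
```

```text
t 33.0 grasp [518.3 150.  315.4] R [[-0.999, -0.04, -0.0], [-0.04, 0.999, -0.0], [0.0, -0.0, -1.0]] F [ 1.2 -0.4 -3.8] w 33.4 gf 25.0
t 33.05 grasp [518.3 149.9 315.4] R [[-0.999, -0.04, -0.0], [-0.04, 0.999, -0.0], [0.0, -0.0, -1.0]] F [ 1.3 -0.2 -4.2] w 33.6 gf 25.0
t 33.1 grasp [518.3 149.9 315.4] R [[-0.999, -0.04, -0.0], [-0.04, 0.999, -0.0], [0.0, -0.0, -1.0]] F [ 1.3 -0.3 -4.3] w 33.6 gf 25.0
side rod_tip [([516.0, 151.0, 152.0], 0.78), ([581.0, 385.0, 1.0], 0.63), ([614.0, -164.0, 45.0], 0.22)]
side jar [([521.0, 151.0, 10.0], 0.98)]
side scoop [([540.0, -172.0, 2.0], 0.73), ([517.0, 151.0, 1.0], 0.55)]
```

View pics/end.png

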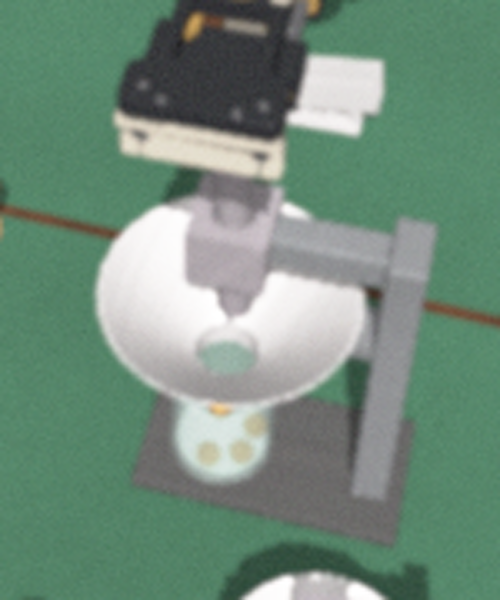

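```bash
python3 - <<'E'
from h import *
p=robot.get_image('side');f=240/np.tan(np.radians(p['fov_y']/2));R=np.array(p['rotation']);c=np.array(p['xyz'])
for n,(u,v) in {'b1':(207,452),'b2':(242,450),'b3':(257,426),'b4':(220,408)}.items():
    u,v=270+u*.3,220+v/600*180
    d=R@[(u-p['cx'])/f,-(v-p['cy'])/f,-1]
    print(n,[np.round(c+d*(z-c[2])/d[2]).tolist() for z in (22,36,60,84)])
i=p['image'][335:350,325:350].astype(int);print((i[:,:,0]-i[:,:,2]).tolist())
E
```

```text
b1 [[521.0, 171.0, 22.0], [519.0, 180.0, 36.0], [515.0, 194.0, 60.0], [512.0, 208.0, 84.0]]
b2 [[499.0, 164.0, 22.0], [498.0, 172.0, 36.0], [495.0, 187.0, 60.0], [492.0, 201.0, 84.0]]
b3 [[494.0, 144.0, 22.0], [493.0, 153.0, 36.0], [490.0, 168.0, 60.0], [488.0, 183.0, 84.0]]
b4 [[521.0, 137.0, 22.0], [519.0, 146.0, 36.0], [516.0, 162.0, 60.0], [512.0, 177.0, 84.0]]
[[5, 4, 5, 3, 1, 2, 3, 2, 4, 3, 4, 3, 4, 3, 6, 5, 4, 3, 5, 4, 5, 3, 2, 5, 3], [4, 6, 4, 2, 3, 4, 4, 4, 3, 4, 5, 4, 5, 4, 4, 3, 4, 3, 5, 3, 5, 4, 2, 3, 6], [4, 3, 4, 2, 5, 1, 3, 2, 5, 5, 4, 5, 2, 3, 4, 6, 3, 4, 3, 1, 2, 5, 3, 2, 4], [2, 3, 4, 4, 4, 4, 4, 2, 4, 5, 2, 2, 6, 3, 3, 6, 4, 2, 4, 5, 4, 4, 4, 3, 6], [-2, -1, 4, 2, 6, 4, 2, 5, 3, 4, 8, 5, 3, 3, 3, 6, 2, 2, 4, 2, 4, 4, 1, 5, 3], [-4, -8, -4, -3, 1, 2, 7, 9, 17, 21, 25, 21, 14, 12, 8, 5, -1, 3, 3, 2, 1, 1, 1, 2, 4], [-8, -8, -7, -7, -4, -4, 2, 17, 41, 57, 63, 60, 42, 31, 18, 7, 3, 0, -2, 2, 0, 0, -1, 1, 0], [-9, -10, -10, -8, -9, -8, -2, 18, 56, 86, 91, 86, 69, 51, 26, 5, -3, -5, -4, -3, -3, -3, -5, -4, -4], [-9, -9, -8, -6, -6, -11, -7, 9, 39, 75, 92, 93, 76, 51, 21, 2, -8, -6, -8, -3, -1, 0, 3, -2, -5], [-9, -12, -8, -7, -6, -7, -8, -4, 11, 31, 47, 51, 39, 21, 4, -8, -10, -7, -3, 8, 10, 13, 14, 8, 0], [-13, -9, -8, -7, -6, -7, -8, -5, -3, 7, 11, 13, 6, -2, -7, -10, -8, -6, 5, 15, 25, 28, 26, 21, 13], [-11, -8, -6, -11, -6, -7, -7, -9, -6, -8, -5, -5, -5, -7, -7, -7, -8, 0, 13, 25, 31, 33, 33, 29, 16], [-11, -9, -10, -8, -11, -6, -7, -7, -6, -8, -8, -6, -8, -7, -8, -7, -5, 0, 15, 29, 35, 35, 34, 30, 21], [-10, -8, -7, -8, -8, -8, -8, -7, -7, -8, -8, -7, -9, -6, -7, -8, -7, -2, 11, 28, 34, 37, 35, 30, 21], [-10, -11, -8, -9, -7, -9, -7, -8, -7, -8, -7, -6, -9, -7, -8, -8, -7, -4, 6, 23, 31, 33, 29, 23, 15]]
```

Extending each bead's pixel ray to floor height puts all four inside the jar (radius ≤25 mm). The fourth is seen through the jar's mouth, so it looks brighter. It cannot be in the neck, because its ray misses it. The rod is up about 51 mm with a side force near 1 N. I'm handing in.

```bash
python3 -c "
from station import robot
print(robot.sign_off())"
```

```text
the job is handed in; nothing more can be done
None
```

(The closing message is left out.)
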